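Load the sample kit and hold the spring clip open round its card

ROBOT

A 7-joint arm with a two-finger parallel gripper is mounted at the origin on a cart in front of the work surface, level with it; the furniture and walls round the work are solid. World frame = base frame: x ahead of the robot, y to its left, z up, the work surface at z = 0. Lengths are in m, angles in rad, forces in N, time in s.
With the tool pointing down it reaches from about 0.375 to 0.925 m from the base axis. Payload 3.1 kg.
Tool frame: the origin (TCP) lies between the finger pads; the fingertips stand 19 mm ahead of it and the grasp point (between the pads) is the TCP; z points along the fingers, y is the direction in which the jaws open and shut (so a half turn about z gives the same grasp; the last joint's range is limited). The gripper opens to 85 mm and grips with 20 to 120 N. Pads are 22 mm wide; open, the fingers measure 114 mm over their backs; the gripper's body (76 mm by 85 mm) begins 54 mm behind the grasp point. The pads swing forward as they close: fully open they stand 13 mm farther back than shut.
Start: joints at [1.068, 0.383, 0.044, 1.598, -0.018, 1.161, -0.05], TCP at [0.256, -0.597, 0.25] pointing down, gripper open.
Joint ranges: [-2.61, 2.61], [-0.41, 2.15], [-1.48, 1.57], [0, 2.5], [-1.57, 4.71], [0.05, 1.97], [-2.85, 2.85]. Speed limits (rad/s): [2.79, 2.79, 3.14, 3.14, 3.14, 3.14, 3.14].

INTERFACE

Orientations are given as a unit quaternion [x, y, z, w].
In Python, from bench import move_ptp, movel, move_j, move_gripper, pause, inverse_kinematics, read_camera, camera_params, MotionError, sign_off, look_for, tip_of, read_time_s, read_qpos, read_joint_vel, read_effort, read_eef_pos, read_tcp_rot, read_ft_force, read_ft_torque, read_finger_gap gives the robot as it stands. Calls block until the motion is done:
- move_ptp(position, orientation): joint-space move of the TCP to a pose.
- movel(position, orientation=None, speed=0.15): straight line of the TCP; orientation=None keeps the orientation; speed is the mean speed in m/s.
- move_j(angles): joint-space move.
- move_gripper(opening, effort=None): finger opening in m; effort is the grip in N (None keeps the last); returns when the fingers have stopped.
- pause(seconds).
- inverse_kinematics(position, orientation): joint angles nearest the present ones, or None.
- read_camera(name): name is "scene" or "top" or "wrist"; returns the picture (480x640x3 uint8, red, green, blue); there is no depth.
- camera_params(name): a dict with "K" (3x3 intrinsics, pixels), "camera_from_world" (4x4, takes a point from world to camera coordinates). Camera axes: x right, y down, z forward; pixel columns grow to the right and rows downward; lengths in m; the calibration is good to about 2 mm. A picture is of the moment at which its call begins: read the wrist's pose just before it. camera_params takes no time and is no camera call; for the wrist camera it gives the pose at the moment of the call.
A pose or a line that the arm cannot do raises MotionError and nothing moves.
- sign_off(): hands the job in, once; it reports no verdict.
Trained networks look in the newest picture that a camera, given by its name, has taken for a name from the list of things; names that differ only in an ending like _2 or _b are one class to them, and where a whole thing is asked for, a point or a joint stands for the part that bears it (a point fixed in the world has none). Each returns a list of dicts, best first, with "confidence" (0 to 1); they miss things now and then, are a little off and sometimes report something else, mostly with a low value. They report only what shows in the picture. A call takes as long as a camera call. They do not tell look-alikes from the thing itself.
- look_for(camera, name): "at" ([column, row] in pixels, amid what is visible of it).
- tip_of(camera, name): "at" ([column, row] in pixels: a listed point, or the origin of a listed thing).
Readings, each from a call of its own:
- read_time_s(): time.
- read_qpos(): joint angles.
- read_joint_vel(): joint speeds.
- read_effort(): joint torques, N m.
- read_eef_pos(): TCP position.
- read_tcp_rot(): TCP orientation.
- read_ft_force(): force on the tool from outside, world axes, zero at the start.
- read_ft_torque(): the same for the moment, N m.
- read_finger_gap(): finger opening in m.
Only numpy, scipy, OpenCV 4.12 (cv2) and the standard library are available. Lean on these libraries where they do the work, as an engineer would, in place of code of your own. Each camera call takes 0.05 s, during which the arm holds its last target. There are 200 camera calls.

TASK

Put the small glass bottle (standing upright), the loose blue screw cap and the black rubber stopper into the open grey tray. Then take the black spring clip by its two handles, squeeze it wide open and hold it gaping round the free upright edge of the white card on the tray, level, square to the card, with the edge well inside the open jaws and the clip touching neither card nor tray. Finish there, still squeezing: do not let it go, and do not push hard on the card or shift the other things on the bench.

Things in the scene. Friction and masses are not known exactly. Their poses are not given: they have to be found in the camera images.
- tray: open grey tray, fixed to the bench, 140 (its x) x 190 (its y) x 36 mm high, walls and floor 5 mm; origin under its centre on the bench, x away from its front wall, z up. The white card stands along the outside of the front (-x) wall and sticks out past the tray's -y end
- card: stiff white card held upright on the tray's front wall, 175 mm long, 3 mm thick, from 12 to 100 mm above the bench; origin at the foot of its free edge, x runs from the free edge horizontally into the card (the tray's +y), y is normal to the card (away from the tray), z up. The first 30 mm from the free edge stick out past the end of the tray
- card_edge (a point): middle of the card's free upright edge, 56 mm above the bench; axes as card. Fixed obstacles nearby (world frame): an open carton with raised flaps, x 0.30 to 0.53, y -0.26 to 0 m, 165 mm tall; a bag sealer from x = 0.735 m on, y -0.21 to 0.23, 60 mm tall, its raised lever from x = 0.77 m up to about 250 mm
- clip: black spring clip lying on its side, loose, 0.1 kg, 112 x 66 x 22 mm high; origin on its pivot axis at the underside, x to the jaw tips, y across, z up. Two mirrored levers on the pivot; round upright handle ends (14 mm in diameter, full height) centred at x = -54, y = +-26 mm when shut. Squeezing them together in y spreads the jaws, whose tips are at x = 47 mm, 2 mm apart when shut
- clip_mouth (a point): point midway between the jaw tips, 45 mm ahead of the pivot, 11 mm above the clip's underside; axes as clip. The clip creeps forward (+x) as pads squeeze the handle ends: fully open, the mouth is about 107 mm ahead of the point midway between the pads if they were centred on the handle ends (99 mm when shut)
- lever_left (a joint): opening angle of the lever on the clip's +y side: 0 shut (sprung to it), 0.32 rad at the stop. At angle q the handle-end centres are 60 mm from the pivot, 0.45 - q rad off the clip's -x axis (66 mm over their outsides shut, 29 mm at the stop); jaw tips are about 2 + 94 q mm apart, 31 mm at the stop
- lever_right (a joint): the same for the lever on the -y side. Squeezing takes about 4.5 N on each handle end to start and 10 N at the stop; more only presses on the stop
- bottle: small white-and-clear glass bottle with a blue cap that is fixed to it, 57 mm in diameter, 118 mm tall (body graspable up to 70 mm), 0.19 kg; origin at the centre of its foot, z up
- cap: loose blue screw cap, 46 mm in diameter, 26 mm high, lying on the bench; origin at the centre of its underside
- stopper: black rubber stopper, 43 mm in diameter, 27 mm high; origin at the centre of its underside
- jar: bystander, leave alone: white jar, 64 mm in diameter, 82 mm high; origin at the centre of its underside
- marker: bystander, leave alone: grey felt marker, 20 x 130 (its y) x 22 mm; origin at the centre of its underside
- scale: bystander, leave alone: black pocket scale, 120 (its x) x 68 x 18 mm; origin at the centre of its underside
Mind the look-alikes: they are no part of the job. What is shaped like the bottle but turquoise is not meant. There is more than one size of the cap; the one meant has the size given above.

How it is judged:
By the outcome, as a careful person would: the job done as asked, in the order asked, and still so for the second after the job is handed in, while the arm keeps its last pose, push and grip.
It also fails if it takes over 72 s, if anything falls off the work surface, if the arm or the gripper's body presses on something with over 40 N, if the wrist force passes 120 N, or if a joint passes its speed limit or range.

## Working session

There is one attempt and no reset: what is moved stays moved. The work goes in short steps, each a Python script; the robot and the scene stay as the last script left them, time stands still between calls to the robot, and variables do not carry over. Pictures are saved under pics/ and viewed, about 8 in all and at most 12, crops included, and the job is handed in when it is done.

```bash
ls; mkdir -p pics; cat > h.py <<'E'
from bench import *
import numpy as np, cv2
from scipy.spatial.transform import Rotation as R
def ray(cam,px,P=None):
    P=P or camera_params(cam); K=np.array(P["K"]);T=np.array(P["camera_from_world"])
    d=T[:3,:3].T@np.linalg.inv(K)@np.array([px[0],px[1],1.]); c=-T[:3,:3].T@T[:3,3]
    return c,d
def at_z(cam,px,z,P=None):
    c,d=ray(cam,px,P); return c+d*(z-c[2])/d[2]
def proj(cam,p,P=None):
    P=P or camera_params(cam); T=np.array(P["camera_from_world"])
    q=np.array(P["K"])@(T[:3,:3]@np.array(p)+T[:3,3]); return q[:2]/q[2]
def down(yaw): # tool z down, tool y axis at angle yaw from world y
    return (R.from_euler('z',yaw)*R.from_euler('x',np.pi)).as_quat()
def save(im,n): cv2.imwrite('pics/'+n,cv2.cvtColor(im,cv2.COLOR_RGB2BGR))
E
python3 - <<'E'
from h import *
for c in ["scene","top"]:
    im=read_camera(c); save(im,c+'0.png')
    P=camera_params(c); T=np.array(P["camera_from_world"]);print(c,-T[:3,:3].T@T[:3,3],P["K"][0])
    for n,z in [("tray",0),("card_edge",.056),("clip",0),("clip_mouth",.011),("bottle",0),("cap",0),("stopper",0),("jar",0),("marker",0),("scale",0)]:
        for d in tip_of(c,n)[:4]:
            print(c,n,np.round(d["at"]),round(d["confidence"],2),np.round(at_z(c,d["at"],z),3))
print(read_time_s(), read_tcp_rot(),read_finger_gap())
E
```

```text
pics
scene [-0.05294724 -0.92928925  0.56925791] [512.80721962   0.         313.2303851 ]
scene clip [399. 342.] 0.69 [ 0.51  -0.381  0.   ]
scene clip_mouth [386. 342.] 0.76 [ 0.478 -0.379  0.011]
scene bottle [404. 381.] 0.7 [ 0.447 -0.463  0.   ]
scene bottle [472. 327.] 0.21 [ 0.663 -0.416  0.   ]
scene cap [345. 281.] 0.62 [ 0.557 -0.15   0.   ]
scene cap [402. 294.] 0.54 [ 0.627 -0.256  0.   ]
scene jar [468. 328.] 0.83 [ 0.654 -0.415  0.   ]
scene jar [386. 342.] 0.3 [ 0.488 -0.368  0.   ]
scene jar [202. 227.] 0.16 [0.396 0.278 0.   ]
scene marker [201. 229.] 0.6 [0.388 0.269 0.   ]
scene scale [246. 254.] 0.79 [0.428 0.08  0.   ]
top [ 0.40201529 -0.08283327  1.10602328] [438.50966001   0.         316.98120817]
top tray [189. 224.] 0.67 [0.566 0.217 0.   ]
top card_edge [243. 228.] 0.96 [0.552 0.072 0.056]
top card_edge [372. 204.] 0.5 [ 0.618 -0.241  0.056]
top clip [424. 247.] 0.76 [ 0.523 -0.383  0.   ]
top clip_mouth [424. 268.] 0.94 [ 0.468 -0.38   0.011]
top clip_mouth [162. 294.] 0.35 [0.388 0.267 0.011]
top bottle [452. 274.] 0.88 [ 0.454 -0.455  0.   ]
top bottle [286. 192.] 0.75 [ 0.657 -0.026  0.   ]
top bottle [243. 227.] 0.56 [0.561 0.08  0.   ]
top cap [372. 206.] 0.84 [ 0.624 -0.25   0.   ]
top cap [325. 224.] 0.78 [ 0.575 -0.13   0.   ]
top stopper [345. 193.] 0.57 [ 0.657 -0.178  0.   ]
top jar [443. 198.] 0.94 [ 0.652 -0.434  0.   ]
top marker [163. 293.] 0.97 [0.391 0.269 0.   ]
top scale [237. 278.] 0.74 [0.433 0.088 0.   ]
1.1 [ 9.79582057e-01  2.01044754e-01  1.35312407e-05 -1.91726758e-05] 0.08559857261779587
```

View pics/top0.png

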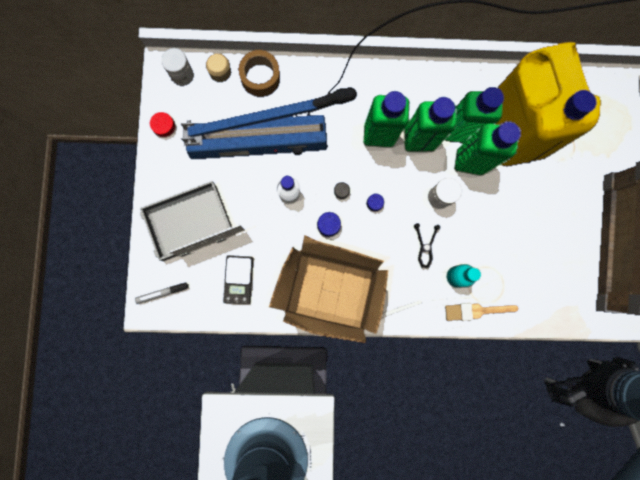

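View pics/scene0.png

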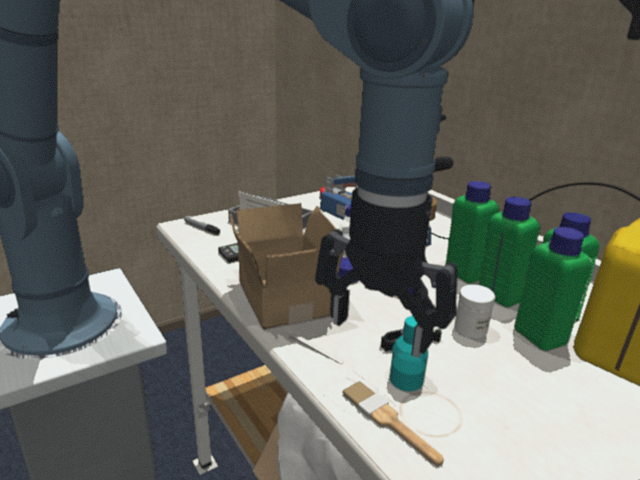

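Top view: the bottle is at (288,190), white with a blue cap, and the turquoise look-alike is at (462,275). There are two caps, a larger one at (329,224) and a smaller one at (375,202). The stopper is at (342,190). The clip is at (427,247) with its jaws towards the robot, and the card's free edge is at about (243,230). I'll confirm the cap sizes with a wrist close-up.

```bash
python3 - <<'E'
from h import *
im=read_camera("top")
hsv=cv2.cvtColor(im,cv2.COLOR_RGB2HSV)
m=cv2.inRange(hsv,(112,120,60),(130,255,255))
n,l,s,c=cv2.connectedComponentsWithStats(m)
for i in range(1,n):
    if s[i,4]>60: print(np.round(c[i]),s[i], "diam mm @26mm", 2*np.sqrt(s[i,4]/np.pi)/438.5*1080)
move_ptp([.60,-.19,.40],down(0.0))
P=camera_params("wrist"); im=read_camera("wrist"); save(im,'w1.png')
T=np.array(P["camera_from_world"]);print("wrist cam",-T[:3,:3].T@T[:3,3],T[2,:3],P["K"][0],read_eef_pos())
for n,z in [("clip",0),("clip_mouth",.011),("bottle",0),("cap",0),("stopper",0)]:
    for d in tip_of("wrist",n)[:4]: print(n,np.round(d["at"]),round(d["confidence"],2),np.round(at_z("wrist",d["at"],z,P),3))
hsv=cv2.cvtColor(im,cv2.COLOR_RGB2HSV)
m=cv2.inRange(hsv,(112,120,60),(130,255,255))
n,l,s,c=cv2.connectedComponentsWithStats(m)
for i in range(1,n):
    if s[i,4]>150: print(np.round(c[i]),s[i],np.round(at_z("wrist",c[i],.026,P),3))
print(read_time_s())
E
```

```text
[492.  97.] [481  88  22  20 336] diam mm @26mm 50.94233597712678
[584. 101.] [572  91  23  21 373] diam mm @26mm 53.673959359098696
[394. 102.] [383  92  22  21 356] diam mm @26mm 52.43656280027182
[443. 108.] [432  98  23  20 356] diam mm @26mm 52.43656280027182
[508. 133.] [498 122  22  22 363] diam mm @26mm 52.94958122149773
[287. 182.] [281 176  12  13 120] diam mm @26mm 30.443868693093343
[375. 202.] [367 194  16  16 200] diam mm @26mm 39.3028654808253
[329. 224.] [318 213  22  23 406] diam mm @26mm 55.99796359741855
wrist cam [ 0.68011995 -0.19108272  0.52342167] [-3.14361593e-01 -3.22459354e-04 -9.49303263e-01] [390.05095656   0.         320.15138928] [ 0.59930479 -0.19189259  0.39944912]
clip [461. 231.] 0.9 [ 0.52  -0.389  0.   ]
clip [110. 220.] 0.27 [0.538 0.1   0.   ]
clip_mouth [458. 261.] 0.75 [ 0.479 -0.385  0.011]
bottle [197. 132.] 0.93 [ 0.656 -0.033  0.   ]
bottle [511. 275.] 0.9 [ 0.453 -0.469  0.   ]
bottle [125. 210.] 0.67 [0.552 0.077 0.   ]
bottle [499. 134.] 0.17 [ 0.652 -0.424  0.   ]
cap [368. 151.] 0.69 [ 0.63  -0.255  0.   ]
cap [277. 194.] 0.67 [ 0.573 -0.132  0.   ]
stopper [304. 128.] 0.92 [ 0.659 -0.171  0.   ]
[164. 139.] [150 125  29  30 681] [0.648 0.001 0.026]
[370. 151.] [354 135  34  34 854] [ 0.633 -0.254  0.026]
[277. 200.] [ 256  179   44   43 1487] [ 0.571 -0.136  0.026]
3.45
```

View pics/w1.png

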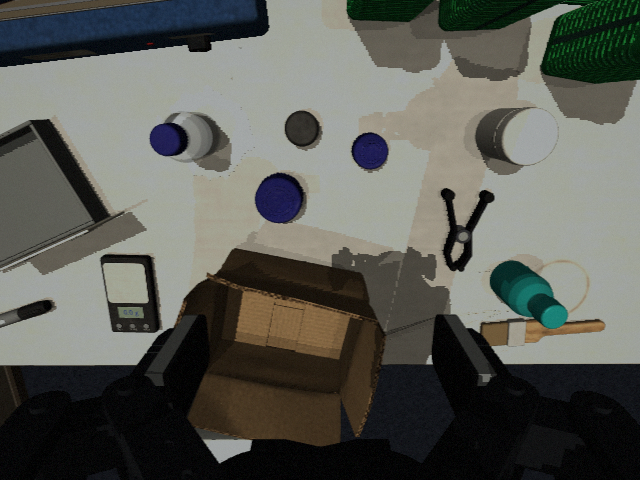

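The wrist view shows the caps at (370,151), about 34 px or roughly 43–46 mm, and at (277,200), about 44 px or 56 mm. That makes the right-hand one at (370,151) the 46 mm cap. I'll pick the bottle up first and make an enlarged crop of the caps.

```bash
python3 - <<'E'
from h import *
im=cv2.imread('pics/w1.png')[100:230,230:420]; cv2.imwrite('pics/caps.png',cv2.resize(im,None,fx=4,fy=4,interpolation=cv2.INTER_CUBIC))
p=np.array([.656,-.030])
move_ptp([*p,.20],down(0))
P=camera_params("wrist"); read_camera("wrist")
d=tip_of("wrist","bottle")
for e in d[:2]: print(e["confidence"],e["at"],at_z("wrist",e["at"],0,P))
movel([*p,.069],speed=.12)
move_gripper(.045,effort=35); print("gap",read_finger_gap())
movel([*p,.22],speed=.2); print("gap",read_finger_gap(),read_ft_force())
move_ptp([.48,.06,.36],down(0))
P=camera_params("wrist"); im=read_camera("wrist"); save(im,'w2.png')
import json; json.dump({k:np.array(v).tolist() for k,v in P.items()},open('P2.json','w'))
for n,z in [("tray",0),("card_edge",.056),("card",.012)]:
    for e in tip_of("wrist",n)[:2]: print(n,np.round(e["at"]),round(e["confidence"],2),np.round(at_z("wrist",e["at"],z,P),3))
print(read_time_s())
E
```

```text
0.82 [324.5, 216.4] [ 0.65284941 -0.03556548  0.        ]
gap 0.05474699457445203
gap 0.05446376187197818 [ 0.834843   -0.09054576 -2.04638136]
tray [185. 101.] 0.73 [0.573 0.216 0.   ]
card_edge [309. 123.] 0.95 [0.55  0.071 0.056]
card [310. 118.] 0.9 [0.554 0.071 0.012]
8.2833
```

View pics/w2.png

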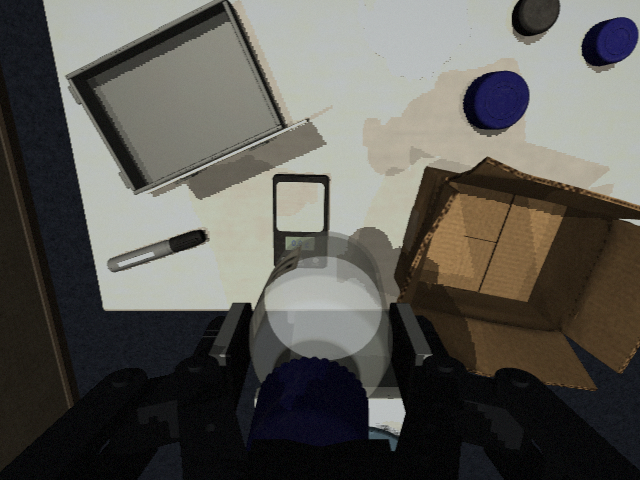

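View pics/caps.png

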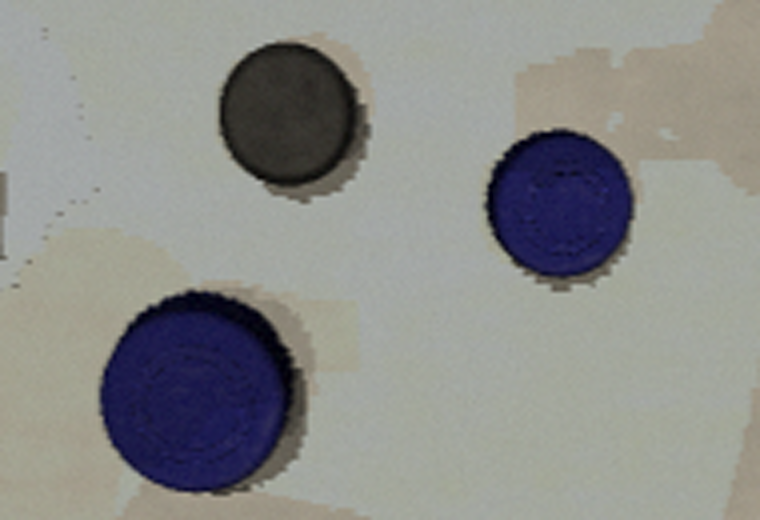

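In the crop, the right-hand cap (about 146 px) is just larger than the 43 mm stopper (about 137 px), so it is the 46 mm one. The tray rim corners in the wrist view are about (68,76), (228,1), (285,128) and (135,193), and the top of the card's free edge is at about (330,108).

```bash
python3 - <<'E'
from h import *
import json; P=json.load(open('P2.json'))
c=[at_z("w",p,.036,P) for p in [(68,76),(228,1),(287,128),(137,193)]]
for q in c: print(np.round(q,3))
print(np.linalg.norm(c[0]-c[1]),np.linalg.norm(c[1]-c[2]),np.linalg.norm(c[2]-c[3]),np.linalg.norm(c[3]-c[0]),'centre',np.mean(c,0))
for a,b in [(1,0),(2,3)]: v=c[a]-c[b]; print('yaw',np.degrees(np.arctan2(v[0],-v[1])))
for a,b in [(1,2),(0,3)]: v=c[a]-c[b]; print('yawx',np.degrees(np.arctan2(v[1],v[0])))
print('card top',at_z("w",(331,107),.1,P))
im=cv2.imread('pics/w2.png')[80:210,120:350]; cv2.imwrite('pics/card.png',cv2.resize(im,None,fx=3.4,fy=3.4,interpolation=cv2.INTER_CUBIC))
im=cv2.imread('pics/w2.png')
E
```

```text
[0.597 0.326 0.036]
[0.666 0.151 0.036]
[0.544 0.096 0.036]
[0.471 0.272 0.036]
0.18771206317476666 0.1345361032113632 0.1901181120567185 0.13665450250208627 centre [0.56952237 0.21120867 0.036     ]
yaw 21.64726363726163
yaw 22.31486540734017
yawx 24.448924386380995
yawx 23.40128384767695
card top [0.56483025 0.04924354 0.1       ]
```

View pics/card.png

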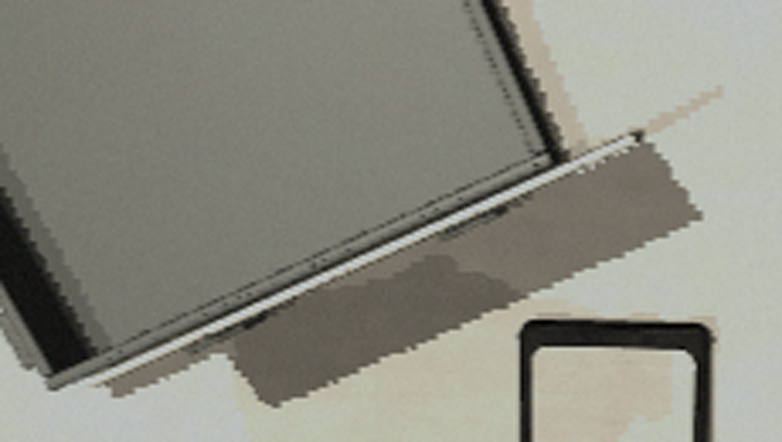

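```bash
cat >> h.py <<'E'
YAW=np.radians(23); C=np.array([.569,.212])
def tray(x,y):
    c,s=np.cos(YAW),np.sin(YAW); return C+np.array([c*x-s*y,s*x+c*y])
PL=None
def place_q():
    return down(YAW-np.pi/2)
def place(xy,z,opn):
    q=place_q()
    move_ptp([*xy,.22],q); movel([*xy,z],speed=.15)
    f=read_ft_force(); move_gripper(opn); movel([*xy,.22],speed=.3)
    print("placed ft",f,"t",read_time_s())
E
python3 - <<'E'
from h import *
print("cardtop",at_z("w",(308.2,119.7),.1,__import__('json').load(open('P2.json'))))
for yw in (YAW-np.pi/2,YAW+np.pi/2): print(inverse_kinematics([*tray(.005,.056),.22],down(yw)))
place(tray(.005,.056),.0755,.078)
# cap
p=np.array([.630,-.254])
move_gripper(.07)
move_ptp([*p,.16],down(0))
P=camera_params("wrist"); im=read_camera("wrist"); save(im,'w3.png')
for n in ("cap","stopper"):
    for e in tip_of("wrist",n)[:2]: print(n,e["confidence"],e["at"],at_z("wrist",e["at"],0,P))
print(read_time_s())
E
```

```text
cardtop [0.5535968  0.07053276 0.1       ]
[-1.36133176  0.59950522  1.155008    1.75924462 -0.59155993  1.18258635
 -2.77276711]
[-0.02925322  0.40878941 -0.60753921  1.6965285   0.25529359  1.1164661
 -0.309743  ]
placed ft [ 0.51248361 -0.75714027 -2.53660213] t 11.925
cap 0.96 [324.1, 221.6] [ 0.63284621 -0.25438053  0.        ]
cap 0.91 [172.9, 294.8] [ 0.57166169 -0.13325622  0.        ]
stopper 0.73 [208.3, 186.6] [ 0.65925268 -0.16938351  0.        ]
14.2417
```

```bash
sed -i 's/return down(YAW-np.pi\/2)/return down(YAW+np.pi\/2)/' h.py
python3 - <<'E'
from h import *
def pick(p,close,eff):
    movel([*p,.022],speed=.15); move_gripper(close,effort=eff); print("gap",read_finger_gap())
    movel([*p,.17],speed=.25); print("gap",read_finger_gap(),read_ft_force())
pick((.632,-.254),.036,25)
place(tray(.008,-.010),.030,.062)
move_gripper(.065); move_ptp([.659,-.170,.16],down(0))
pick((.659,-.170),.033,25)
place(tray(.008,-.060),.030,.06)
# look over clip
move_gripper(.085)
move_ptp([.50,-.385,.24],down(0))
P=camera_params("wrist"); im=read_camera("wrist"); save(im,'w4.png')
import json; json.dump({k:np.array(v).tolist() for k,v in P.items()},open('P4.json','w'))
for n,z in [("clip",0.),("clip_mouth",.011)]:
    for e in tip_of("wrist",n)[:2]: print(n,e["confidence"],e["at"],at_z("wrist",e["at"],z,P))
print(read_time_s())
E
```

```text
gap 0.04498565237138547
gap 0.04510182708353262 [-0.80519032 -0.31545098 -1.13941509]
placed ft [0.05416811 0.51699351 0.4907279 ] t 20.6
gap 0.04179299132678796
gap 0.041914407143100546 [-0.40843186  0.92553837 -1.16843656]
placed ft [-0.46029833 -0.12104122 -0.13402682] t 28.1917
clip 0.63 [318.3, 229.8] [ 4.73224928e-01 -3.80485327e-01 -5.55111512e-17]
clip 0.25 [369.1, 22.2] [ 0.65287017 -0.42221012  0.        ]
clip_mouth 0.84 [321.8, 232.7] [ 0.47367189 -0.38385195  0.011     ]
30.7167
```

View pics/w4.png

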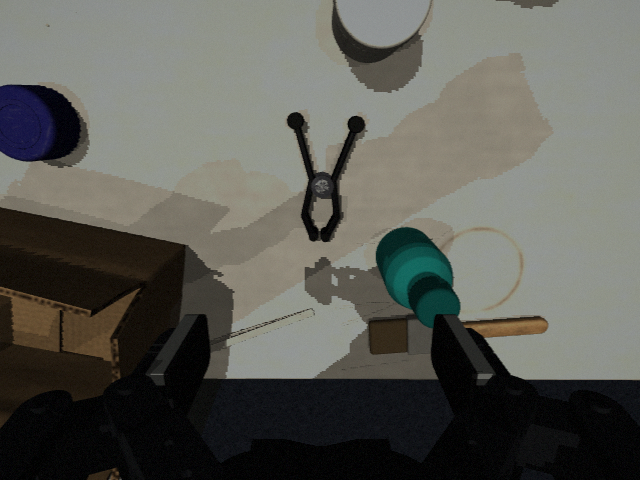

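```bash
python3 - <<'E'
from h import *
import json; P=json.load(open('P4.json'))
f=lambda px,z:at_z("w",px,z,P)
h1,h2,pv,t1,t2=[f(p,.021) for p in [(295,121),(356,125),(322,185),(314,238),(327,238)]]
for q in (h1,h2,pv,t1,t2): print(np.round(q,4))
mh=(h1+h2)/2; mt=(t1+t2)/2; v=mt-mh
print('mid handles',mh,'len',np.linalg.norm(v),'spread',np.linalg.norm(h1-h2),'clip yaw',np.degrees(np.arctan2(v[1],v[0])),
 'y yaw',np.degrees(np.arctan2(*( (h1-h2)[[1,0]]))))
im=cv2.imread('pics/w4.png')
# darkest blobs at handles
g=cv2.cvtColor(im,cv2.COLOR_BGR2GRAY); m=(g[105:150,280:375]<45).astype(np.uint8)
m=cv2.erode(m,np.ones((9,9),np.uint8)); n,l,s,c=cv2.connectedComponentsWithStats(m); print(s[1:,4],c[1:]+[280,105])
read_camera("top")
for e in tip_of("top","jar")[:1]+look_for("top","jar")[:1]: print(e, at_z("top",e["at"],0),at_z("top",e["at"],.06))
q0=read_qpos(); print(q0)
for y in (0,np.pi,-np.pi): print(inverse_kinematics([*mh[:2],.10],down(y)))
cy=YAW+np.pi/2
E0=np.array([.553,.0705]); g=E0-.095*np.array([np.cos(cy),np.sin(cy)])
print(g)
for y in (cy,cy+np.pi): print(inverse_kinematics([*g,.15],down(y)))
E
```

```text
[ 0.5748 -0.3608  0.021 ]
[ 0.5718 -0.4122  0.021 ]
[ 0.5208 -0.3838  0.021 ]
[ 0.4716 -0.3766  0.021 ]
[ 0.4717 -0.3886  0.021 ]
mid handles [ 0.57329452 -0.38648816  0.021     ] len 0.10173959035807868 spread 0.05143068817301932 clip yaw 177.82641138109528 y yaw 86.60948355049335
[30 33] [[295.36666667 120.66666667]
 [355.57575758 124.3030303 ]]
{'at': [440.7, 195.6], 'confidence': 0.9} [ 0.65787371 -0.4274808   0.        ] [ 0.6439938  -0.40878422  0.06      ]
{'at': [443.3, 194.2], 'confidence': 0.79} [ 0.66177459 -0.43431618  0.        ] [ 0.64768306 -0.41524879  0.06      ]
[-0.18977806  0.56383771  1.07045484  1.69165484 -0.52589006  1.20656542
 -0.55881822]
[-0.0751543   0.80590308  0.89536231  1.62522349 -0.70116701  1.06090479
 -0.54230916]
[ 1.21920524  0.88505914 -1.03852524  1.555144    0.80650029  1.17795497
  1.58847475]
[ 1.21920524  0.88505914 -1.03852524  1.555144    0.80650029  1.17795497
  1.58847475]
[ 0.59011946 -0.01694796]
[-0.55921015  0.44167689  0.63942388  1.85486164 -0.3192437   0.94883934
  0.62435599]
[-0.94965989  0.78729567  1.27195992  1.86899231 -0.83473049  1.15193677
 -2.1086026 ]
```

```bash
python3 - <<'E'
from h import *
psi=np.radians(177.3); a=np.array([np.cos(psi),np.sin(psi)])
p=np.array([.5733,-.3865])+.005*a
q=down(psi); print(p)
move_ptp([*p,.20],q); print(read_time_s(),read_eef_pos(),read_qpos())
movel([*p,.0215],speed=.12); print("ft",read_ft_force())
move_gripper(.060,effort=25); print(read_finger_gap())
move_gripper(.022,effort=45); pause(.2); print("gap",read_finger_gap(),"ft",read_ft_force(),read_eef_pos())
movel([*p,.20],speed=.12); print("gap",read_finger_gap(),"ft",read_ft_force())
P=camera_params("wrist"); im=read_camera("wrist"); save(im,'w5.png')
import json; json.dump({k:np.array(v).tolist() for k,v in P.items()},open('P5.json','w'))
print(read_eef_pos())
for n in ["clip","clip_mouth"]:
    for e in tip_of("wrist",n)[:2]: print(n,e["confidence"],e["at"],at_z("wrist",e["at"],read_eef_pos()[2]-.0105,P))
print(read_time_s())
E
```

```text
[ 0.56830555 -0.38626447]
33.2083 [ 0.56814823 -0.38633199  0.19987996] [ 0.29262953  0.51098371  0.33356091  1.55659975 -0.1800017   1.1046603
  2.19099917]
ft [-0.45268376  0.0381195  -0.29568571]
0.06024737079656596
gap 0.025274600952176277 ft [-1.35180005  0.57748047 17.75207852] [ 0.57215303 -0.38955034  0.0276633 ]
gap 0.02570118935629278 ft [-0.48660784 -0.81501986 -1.16892181]
[ 0.56777728 -0.38587138  0.19879047]
clip 0.81 [323.8, 175.8] [ 0.50839856 -0.38095914  0.1884257 ]
37.6167
```

View pics/w5.png

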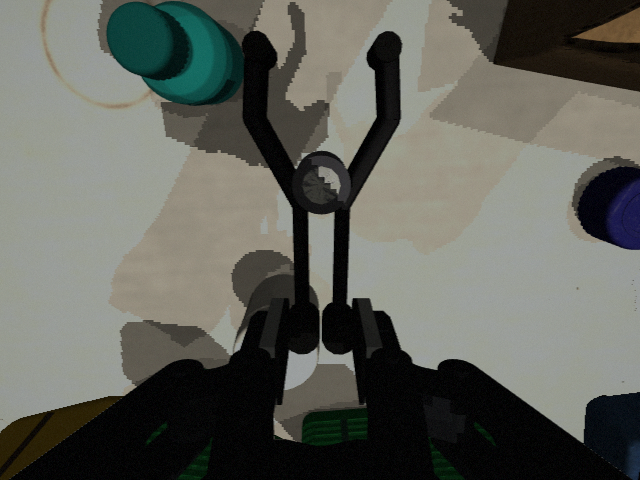

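```bash
python3 - <<'E'
from h import *
import json; from scipy.optimize import least_squares
P=json.load(open('P5.json')); tcp=np.array([.56778,-.38587,.19879]); Rt=R.from_euler('z',np.radians(177.3))
# clip frame orig in tool-up frame: (d, e, -h), pitch (nose up +), yaw
q=.32
obs=[((-60*np.cos(.45-q),60*np.sin(.45-q),22),None),((-60*np.cos(.45-q),-60*np.sin(.45-q),22),None)]
px=[(259,43),(386,43),(322,181),(301,312),(339,312)]
def model(s): # tip centre spread s
    y=60*np.sin(.13);x=-60*np.cos(.13)
    return np.array([(42,-s/2,22),(42,s/2,22),(0,0,22),(x,-y,22),(x,y,22)])/1e3
def res(v,fixp=None):
    d,e,h,p,y,s=v
    if fixp is not None: p=fixp
    M=R.from_euler('zy',[y,-p]); pts=tcp+Rt.apply(M.apply(model(s*1e3))+[d,e,-h])
    return np.concatenate([proj("w",a,P)-b for a,b in zip(pts,px)])
r=least_squares(res,[.06,0,.027,0,0,.041]);print(np.round(r.x,4),np.round(r.fun,1))
for hh in (.0277,.022): 
    r=least_squares(lambda v:np.append(res(v),[(v[2]-hh)*1e4, (v[5]-.041)*1e3]),[.06,0,hh,0,0,.041]);print(np.round(r.x,4),np.round(r.fun,1))
im=cv2.imread('pics/w5.png')[10:390,210:430]; cv2.imwrite('pics/clip5.png',cv2.resize(im,None,fx=1.57,fy=1.57,interpolation=cv2.INTER_CUBIC))
c=im.copy()
im=np.clip(im.astype(float)*2.5,0,255).astype(np.uint8); cv2.imwrite('pics/clip5.png',cv2.resize(im,None,fx=1.57,fy=1.57,interpolation=cv2.INTER_CUBIC))
E
```

```text
[ 0.0629 -0.0013  0.0336  0.2181 -0.0064 -0.0374] [  0.    1.7   0.    2.6  -0.6  -1.8  37.5  -1.9 -36.9  -2.1]
[ 0.0645 -0.0013  0.0275  0.3042 -0.006  -0.0249] [ 18.1   0.9 -18.    1.5  -0.6   1.3  37.6  -3.7 -37.   -3.8  -1.6 -65.9]
[ 0.0657 -0.0012  0.0219  0.362  -0.0055 -0.024 ] [ 16.7  -0.3 -16.5   0.3  -0.6   4.3  37.8  -3.6 -37.3  -3.8  -1.3 -65. ]
```

View pics/clip5.png

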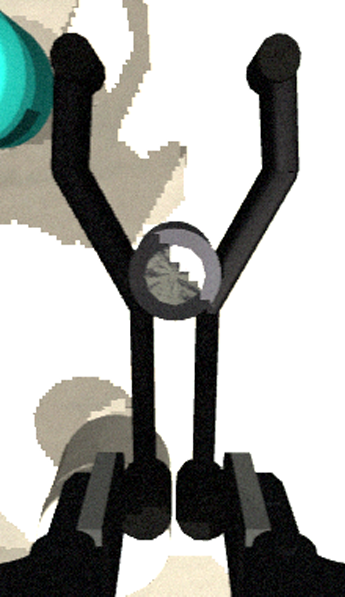

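```bash
cat > fit.py <<'E'
from h import *
from scipy.optimize import least_squares
def fit(px,P,tcp,psi,hold=None):
    Rt=R.from_euler('z',psi)
    def pts(v):
        d,e,h,p,y,s=v
        Y=60*np.sin(.13);x=-60*np.cos(.13); S=s*1e3
        m=np.array([(42,S/2,22),(42,-S/2,22),(0,0,22),(x,Y,22),(x,-Y,22)])/1e3
        return tcp+Rt.apply(R.from_euler('zy',[y,-p]).apply(m)+[d,e,-h])
    def res(v):
        r=np.concatenate([proj("w",a,P)-b for a,b in zip(pts(v),px)])
        return r if hold is None else np.append(r,[(v[3]-hold)*1e4])
    r=least_squares(res,[.06,0,.027,0,0,.041]); return r.x,r.fun
E
python3 - <<'E'
from fit import *
import json
P=json.load(open('P5.json')); tcp=np.array([.56778,-.38587,.19879])
px=[(256.5,45),(387,47),(321.5,182),(301,339),(339,341)]
for h in (None,0.): 
    a,b=fit(px,P,tcp,np.radians(177.3),h); print(np.round(a,4),np.round(b,1))
E
```

```text
[ 0.0568 -0.0012  0.0293 -0.0481 -0.0068  0.0404] [ 0.3  0.5  0.3 -0.5 -0.4  0.2 -1.6  0.7  1.4 -1. ]
[ 0.0574 -0.0011  0.0277 -0.     -0.0066  0.0393] [ 0.3  0.   0.3 -1.  -0.5  2.4 -1.4  0.2  1.3 -1.6 -0. ]
```

```bash
python3 - <<'E'
from h import *
import json
P2=json.load(open('P2.json'))
a=at_z("w",(308.2,119.7),.1,P2);b=at_z("w",(149.4,191.8),.1,P2);v=b-a
print("card",a,b,np.linalg.norm(v),np.degrees(np.arctan2(v[1],v[0])))
for p in [(305,240),(312,240),(388,263),(272,285)]: print("flap",at_z("top",p,.165))
for p in [(430,167),(487,158),(405,275)]: print("flapw2",at_z("w",p,.165,P2))
cy=np.radians(113); A=np.array([np.cos(cy),np.sin(cy)]); N=np.array([-A[1],A[0]])
E=np.array([.553,.0705]); yaw=cy+.0066; 
def tcp_for(m): return E+A*m-R.from_euler('z',yaw).apply([.1024,-.0011,0])[:2]
p=tcp_for(-.035); q=down(yaw); print(p,tcp_for(.014))
move_ptp([*p,.24],q); print(read_qpos(),read_time_s())
movel([*p,.0727+.06],speed=.15)
P=camera_params("wrist"); im=read_camera("wrist"); save(im,'w6.png')
json.dump({k:np.array(v).tolist() for k,v in P.items()},open('P6.json','w'))
print(read_eef_pos(),read_tcp_rot(),q,read_finger_gap(),read_ft_force())
for n in ["card_edge","clip_mouth","card"]:
    for e in tip_of("wrist",n)[:2]: print(n,e["confidence"],e["at"],at_z("wrist",e["at"],{"card":.012,"card_edge":.056,"clip_mouth":read_eef_pos()[2]-.0167}[n],P))
print(read_time_s())
E
```

```text
card [0.5535968  0.07053276 0.1       ] [0.48548603 0.22881883 0.1       ] 0.1723181803845316 113.28229616089527
flap [ 0.51330092 -0.07960806  0.165     ]
flap [ 0.5136971  -0.09472455  0.165     ]
flap [ 0.46803861 -0.25986975  0.165     ]
flap [ 0.41499543 -0.01191954  0.165     ]
flapw2 [ 0.51822424 -0.02928951  0.165     ]
flapw2 [ 0.52531277 -0.0744023   0.165     ]
flapw2 [ 0.42356506 -0.01543602  0.165     ]
[ 0.606298   -0.05614772] [ 0.58715217 -0.01104298]
[-0.35676428  0.33569481  0.46936999  1.72989138 -0.16567509  1.11527039
  0.57018063] 39.0583
[ 0.60756142 -0.05651265  0.1341128 ] [5.49330587e-01 8.35603889e-01 7.48979868e-04 1.21871961e-03] [5.49182162e-01 8.35702670e-01 5.11720300e-17 3.36277088e-17] 0.02506677887345381 [ 0.40363861 -0.1974219  -1.26935864]
40.125
```

View pics/w6.png

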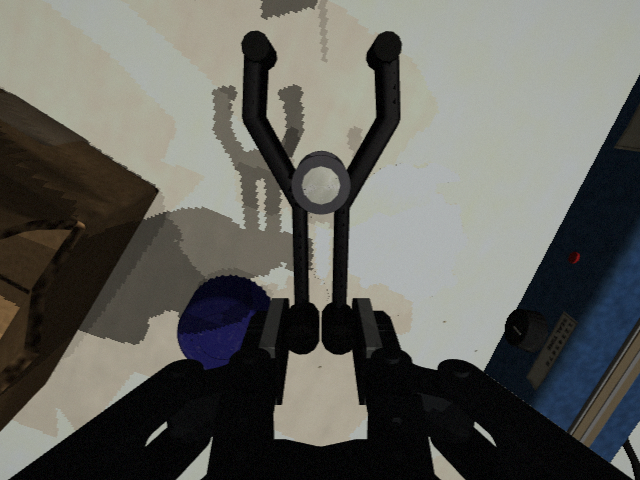

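```bash
python3 - <<'E'
from h import *
import json
cy=np.radians(113.2); A=np.array([np.cos(cy),np.sin(cy)])
E=np.array([.5533,.0705]); yaw=cy+.0066; q=down(yaw)
def tcp_for(m): return E+A*m-R.from_euler('z',yaw).apply([.1024,-.0011,0])[:2]
z=.0727
movel([*tcp_for(-.030),z],q,speed=.1); print(read_eef_pos(),read_ft_force())
movel([*tcp_for(.005),z],q,speed=.08); pause(.2)
P=camera_params("wrist"); im=read_camera("wrist")
t=read_eef_pos(); print(t,"want",tcp_for(.005),read_tcp_rot(),q,read_ft_force(),read_ft_torque())
json.dump(dict({k:np.array(v).tolist() for k,v in P.items()},t=list(t)),open('P7.json','w'))
for n in ["card_edge","clip_mouth","card"]:
    for e in tip_of("wrist",n)[:2]: print(n,e["confidence"],e["at"],at_z("wrist",e["at"],{"card":.012,"card_edge":.056,"clip_mouth":.056}[n],P))
top=read_camera("top")
for n in ["card_edge","clip_mouth"]:
    for e in tip_of("top",n)[:2]: print('top',n,e["confidence"],e["at"],at_z("top",e["at"],.056))
w=im[0:240,180:480]; w=np.clip(w*1.8,0,255).astype(np.uint8)
tc=top[170:270,130:350]
out=np.zeros((600,800,3),np.uint8); a=cv2.resize(w,(500,400)); b=cv2.resize(tc,(440,200),interpolation=cv2.INTER_CUBIC)
out[:400,:500]=a; out[400:600,:440]=b
s=read_camera("scene"); out[0:300,500:800]=cv2.resize(s[150:350,200:400],(300,300)); save(out,'m7.png'); save(im,'w7.png')
print(read_time_s())
E
```

```text
[ 0.60548009 -0.05158863  0.07291821] [ 0.96233554  0.71138153 -0.59371001]
[ 0.59145576 -0.01998937  0.07276935] want [ 0.59128208 -0.01919549] [ 5.48167153e-01  8.36368760e-01 -1.23253097e-04  2.34248071e-04] [5.47722750e-01 8.36659901e-01 5.12306435e-17 3.35383456e-17] [ 0.43210978  1.58773134 -0.50807649] [-0.0727321   0.00805717  0.03432423]
card_edge 0.83 [325.2, 50.0] [0.55333992 0.07283341 0.056     ]
card 0.74 [324.1, 64.3] [0.55328198 0.07314098 0.012     ]
top clip_mouth 0.49 [163.3, 297.9] [0.38034698 0.25027465 0.056     ]
42.0583
```

View pics/m7.png

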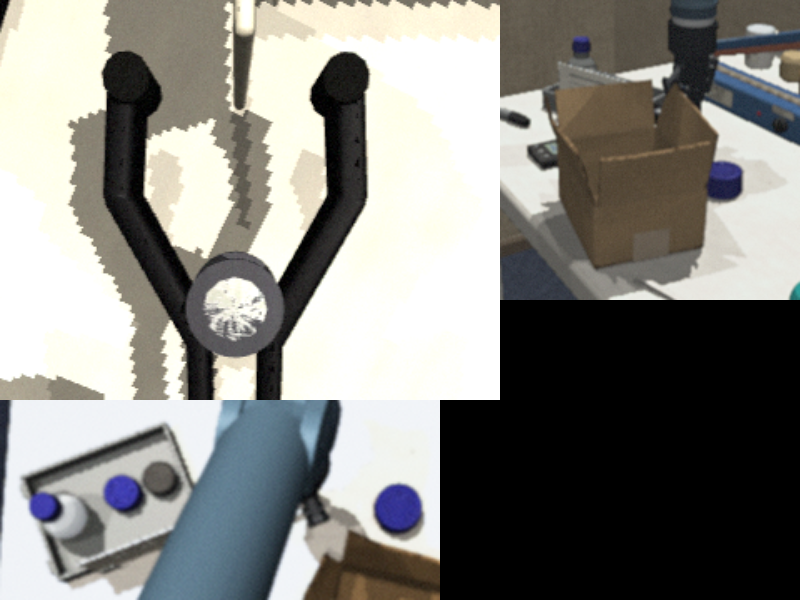

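```bash
python3 - <<'E'
from h import *
import json
cy=np.radians(113.2); A=np.array([np.cos(cy),np.sin(cy)])
E=np.array([.5533,.0713]); yaw=cy+.0066; q=down(yaw)
p=E+A*.0145-R.from_euler('z',yaw).apply([.1024,-.0011,0])[:2]+np.array([.001,.0006])
movel([*p,.0727],q,speed=.05); pause(.4)
im=read_camera("wrist")
print(read_eef_pos(),p,read_tcp_rot(),q,read_finger_gap(),read_ft_force(),read_ft_torque(),np.abs(read_joint_vel()).max())
P=camera_params("wrist")
for e in tip_of("wrist","card_edge")[:1]: print(e,at_z("wrist",e["at"],.056,P))
a=im[0:300,140:500]; save(cv2.resize(np.clip(a*1.8,0,255).astype(np.uint8),(720,600)),'w8.png'); print(read_time_s())
E
```

```text
[ 0.58855811 -0.00926854  0.07270917] [ 0.58853963 -0.00906371] [ 5.47829554e-01  8.36589969e-01 -4.43897844e-05  3.59712670e-05] [5.47722750e-01 8.36659901e-01 5.12306435e-17 3.35383456e-17] 0.025312265967611023 [-0.1346082  -0.9616035  -0.71938839] [-0.07998595  0.03281438  0.00125381] 0.0030529724798323463
{'at': [322.1, 89.3], 'confidence': 0.62} [0.55424108 0.07219507 0.056     ]
42.9167
```

View pics/w8.png

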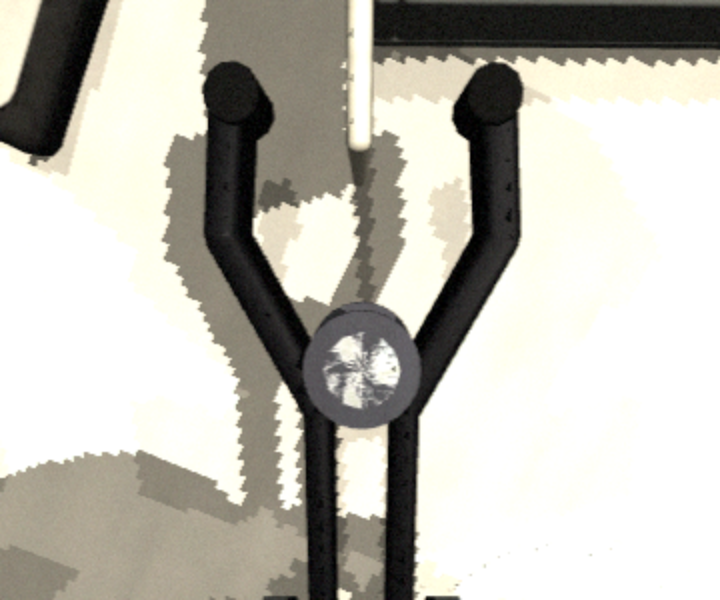

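```bash
python3 -c "
from bench import *
print(sign_off())"
```

```text
the job is handed in; nothing more can be done
None
```

The bottle, the 46 mm cap and the stopper are in the tray, in that order. The clip is squeezed wide open round the card's free edge and still held, and I handed the job in at about 43 s of the 72 s allowed.

**Tray:** the top picture shows all three items in the tray. The bottle is standing, and I left the turquoise look-alike and the larger cap alone. The cap closed at a 45 mm finger gap, which fits the 46 mm one.

**Clip:** in the last wrist picture the card is centred between the jaws and square to them. Its edge is about 14 mm inside the mouth, and nothing is touching. The wrist force was about 1 N and the finger gap stayed at 25 mm. The handle ends should measure 29 mm across at the stop. My other grips also read 1–2 mm low, and the jaw spread in the picture (about 39–40 mm between tip centres) fits fully open.

**Less certain checks:**
- **Level:** the image fit left the clip's pitch loose, anywhere from level to about 3° nose-down. Level agreed best with its height above the bench and the jaw spread.
- **Card edge:** position estimates differed by 1–3 mm, well inside the roughly 14 mm clearance on each side.
- **Squeezing on the bench:** closing the gripper pushed it up about 6 mm with 18 N. I allowed for the changed grip height.
- **Top camera:** in the last checks the arm blocked its view of the clip, so the final placing rests on the wrist camera.

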